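# Bolt the stock chest through its locking disc

### The arm

A 6-joint arm with a two-finger parallel gripper is mounted at the origin on the work surface. World frame = base frame: x ahead of the robot, y to its left, z up, the work surface at z = 0. Lengths are in m, angles in degrees, forces in N, time in s.
With the tool pointing down it reaches from about 0.35 to 0.775 m from the base axis. Payload 7.3 kg.
Tool frame: the origin (TCP) lies at the very end of the fingers, on their centre line; the grasp point (between the pads) lies 19 mm behind it (manip.pinch_z is the distance from the TCP to the grasp point, in m); z points along the fingers, y is the line along which they close (so a half turn about z gives the same grasp; the last joint's range is limited). The gripper opens to 92 mm and grips with 3 to 60 N. Pads are 19 mm wide; open, the fingers measure 130 mm over their backs; the gripper's body (75 mm by 190 mm) begins 47 mm behind the grasp point.
Start: joints at [64.63, 19.595, 87.324, -0, 73.075, -8.365], TCP at [0.154, 0.502, 0.188] pointing down, gripper open.
Joint ranges: [-145.02, 145.02], [-44.19, 115.74], [2.07, 154.8], [-57.11, 237.11], [16.16, 152.29], [-177.93, 177.93]. Speed limits (degrees/s): [147.25, 147.25, 180, 180, 180, 180].

### API

Orientations are given as a 3x3 rotation matrix whose columns are the frame's x, y, z axes.
In Python, from cell import manip gives the robot as it stands.
- The arm moves only by the tool jog_arm, never from a script. Its argument "plan" is one flat list of numbers, 4 for each row, row after row: the shift along the tool's x, y, z each as a share of 1000 mm, from -1 to 1, then the turn about the tool's z as a share of pi rad, from -1 to 1. In form: [x, y, z, spin, x, y, z, spin, ...]. A call has 1 to 20 rows; each row is the pose to reach, as a shift and turn from the pose commanded when the call began, along the tool's axes at that moment, turning the shorter way round; what a row does not reach only later rows make up. A row lasts 1/8 s, in which the tool goes at most 62.5 mm and 10.7 degrees, less where a joint would pass 70% of its speed; a pose out of reach is approached as far as the arm can. A call with a number of a shift or a turn outside -1 to 1 is refused whole. A call with a gripper value outside its range is refused whole. "jaw" is the closure, from -1 (fully open) to 1 (shut), set as the call begins (left out, the last holds). The fingers move at their own pace and stop on an object; "force" is the grip in N (left out, the last holds). Time passes only in rows, so rows that repeat a pose let the fingers close. It gives the time, the measured TCP pose, the force, the opening and the grip force at its end, in the units of the state.
- manip.get_obs(): the state, without advancing time (a new reading comes with each control period).
- manip.get_image(name): name is "scene" or "top" or "wrist"; returns the picture (420x560x3 uint8, red, green, blue); there is no depth.
- manip.camera_info(name): a dict with "mtx" (3x3 intrinsics, pixels), "rvec" (rotation vector, rad) and "tvec" (3), from world to camera coordinates, as OpenCV has them. Camera axes: x right, y down, z forward; pixel columns grow to the right and rows downward; lengths in m; the calibration is good to about 2 mm. A picture is of the moment at which its call begins: read the wrist's pose just before it. camera_info takes no time and is no camera call; for the wrist camera it gives the pose at the moment of the call.
- manip.hand_in(): hands the job in; it is judged then, once.
The state is a dict: "clock": time; "joint_pos": joint angles; "qd": joint speeds; "effort": joint torques, N m; "position": TCP position; "ee_rot": TCP orientation; "ft_force": force on the tool from outside, world axes, zero at the start; "ft_torque": the same for the moment, N m; "grip_width": finger opening in m; "grasp_force": force on a finger pad.
Only numpy, scipy, OpenCV 4.12 (cv2) and the standard library are available. Lean on these libraries where they do the work, as an engineer would, in place of code of your own. Each camera call takes 0.05 s, during which the arm holds its last target. There are 200 camera calls.

### The job

Lock the grey stock chest on the packing bench: push the black stud to turn the red disc until its slot lines up with the steel bolt, then push the bolt by its yellow lug along its channel, through the slot, until its nose is fully home against the end of the keeper. Only push: never lift the bolt out of its channel, leave the padlock, tape roll and blue carton where they are, and finish clear of everything.

Things in the scene. Friction and masses are not known exactly. Their poses are not given: they have to be found in the camera images.
- chest: Grey steel chest fixed to the bench, 220 (x) x 480 (y, -180 to +300) x 75 mm high, blue hatch at its +y end. Origin on the bench under the bolt line, z up. On deck along x = 0: bolt channel (y -165 to 32), red disc (axis y = 80), keeper (y 130 to 163, top 99 mm above bench). Channel open on top: floor 80, rail tops 90 mm above bench, rails 17 mm apart, 32 over all. Bolt slides to +y.
- axis (a point): Fixed point on the turning axis of the red disc, level with the disc's top face (95 mm above the bench). Axes as the chest's.
- disc (a joint): Angle (rad, counter-clockwise from above) of the red disc, 90 mm across, lying flat. A straight slot 22 mm wide, 16 deep, open on top and at both ends, crosses its middle. At 0 and also at pi (3.14) the slot lies along the bolt line: either will do, within 0.1. End stops -0.35 and 3.49; starts between 0.55 and 2.59; needs about 2.5 N at the stud and stays where left.
- stud (a point): Middle of the exposed height of the black stud on the disc: upright, 12 mm across, rising 26 mm above the disc's top face (to 121 mm above the bench), 32 mm from the axis, square to the slot. At disc angle 0 it is on the chest's +x side of the axis, at pi on the -x side. Its y axis lies along the slot.
- bolt: Loose square steel bolt, 0.2 to 0.42 kg, 14 mm by 14 mm, lying in the channel along its own y with the tapered nose towards the disc and keeper (+y). Origin on its underside below the middle of the lug: the nose tip is 137 mm ahead, the tail end 12 mm behind. Slides with light friction and stays where it is left.
- lug (a point): Centre of the yellow lug standing on the bolt near its tail: 30 mm across the bolt, 14 mm along it, from 15 to 48 mm above the bolt's underside (top 128 mm above the bench); this point is 31 mm above the underside. Push its rear (-y) face towards the chest's +y.
- stop (a point): Fixed point at channel-floor height (80 mm) on the inner face of the keeper's end wall, on the bolt line, where the nose tip stops. Axes as the chest's. With the bolt home the bolt's origin is 137 mm behind it (-y).
- padlock: Brass padlock lying on the chest's deck beside the channel, on its +x side; body 36 x 42 x 18 mm, shackle to its +y; origin under the middle of its body. Leave it alone.
- tape: Roll of tape lying flat on the bench off the chest's -y end, 100 mm across, 48 mm high; origin under its centre. Leave it alone.
- carton: Small blue carton with a white band on the bench beyond the chest's +x side, 70 x 120 x 55 mm; origin under its centre. Leave it alone.
Mind the look-alikes: they are no part of the job. What is shaped like the bolt but purple is not meant.

How it is judged (in metres and radians):
On the way, in this order (a step that is already met when the one before it is completed fails the run):
1. the disc's slot is lined up with the bolt (within 0.15 rad) (angle between the y axis of stud and the y axis of chest, either way round below 0.15 rad), for 0.2 s.
2. the bolt has gone through the disc and its nose is in the keeper (y of bolt in the frame of stop above -0.154 m and angle between the y axis of stud and the y axis of chest, either way round below 0.15 rad), for 0.1 s.
At the end, for the whole second after the job is handed in: The bolt lies flat and straight in its channel, through the disc's slot, its nose within 5 mm of the keeper's end wall, at rest; the slot is within 0.15 rad of the bolt line; padlock, tape roll and carton are within 20 mm of where they began (y of bolt in the frame of stop above -0.142 m and x of bolt in the frame of stop between -0.005 and 0.005 m and z of bolt in the frame of stop below 0.005 m and angle between the y axis of bolt and the y axis of chest, either way round below 0.1 rad and angle between the y axis of stud and the y axis of chest, either way round below 0.15 rad and linear speed of bolt below 0.01 m/s and distance of each of padlock, tape, carton from where it was at the start of the episode below 0.02 m); the robot touches nothing.
It fails at once if the bolt is lifted or tipped out of its channel (z of bolt in the frame of stop above 0.01 m or angle between bolt's own z axis and vertical above 0.2 rad).
It fails at once if the padlock, tape roll or carton is lifted or moved by more than 20 mm (distance of any of padlock, tape, carton from where it was at the start of the episode above 0.02 m).
It also fails if it takes over 54 s, if anything falls off the work surface, if the arm or the gripper's body presses on something with over 40 N, if the wrist force passes 120 N, or if a joint passes its speed limit or range.

## Working session

There is one attempt and no reset: what is moved stays moved. The work goes in short steps, Python scripts to look and compute and a tool call to move; the robot and the scene stay as the last step left them, time stands still between calls to the robot, and variables do not carry over. Pictures are saved under pics/ and viewed, at most 10 in all, crops included, and the job is handed in when it is done.

Besides the shell and the picture viewer there is one more tool, called after ">>>" as name(argument=value, ...), one argument or row to a line, values as JSON. jog_arm: Moves the arm, as the interface text tells. Shift numbers are shares of 1000 mm and turn numbers shares of pi rad, none past 1 either way. Its arguments: {"type":"object","properties":{"plan":{"type":"array"},"jaw":{"type":"number"},"force":{"type":"number"}},"required":["plan"]}

```bash
mkdir -p pics
python3 - <<'E'
from cell import manip
import cv2
for n in("scene","top"):
    cv2.imwrite(f"pics/{n}0.png",cv2.resize(manip.get_image(n),(784,588),interpolation=cv2.INTER_CUBIC)[:,:,::-1])
o=manip.get_obs();print(o["clock"],o["position"],o["ee_rot"],o["grip_width"])
E
```

```text
0.1 [0.15336087 0.50168945 0.1869191 ] [[-9.56282405e-01  2.92444249e-01 -5.68883246e-04]
 [ 2.92444743e-01  9.56281640e-01 -1.22344295e-03]
 [ 1.86223749e-04 -1.33632388e-03 -9.99999090e-01]] 0.09172024030258034
```

View pics/scene0.png

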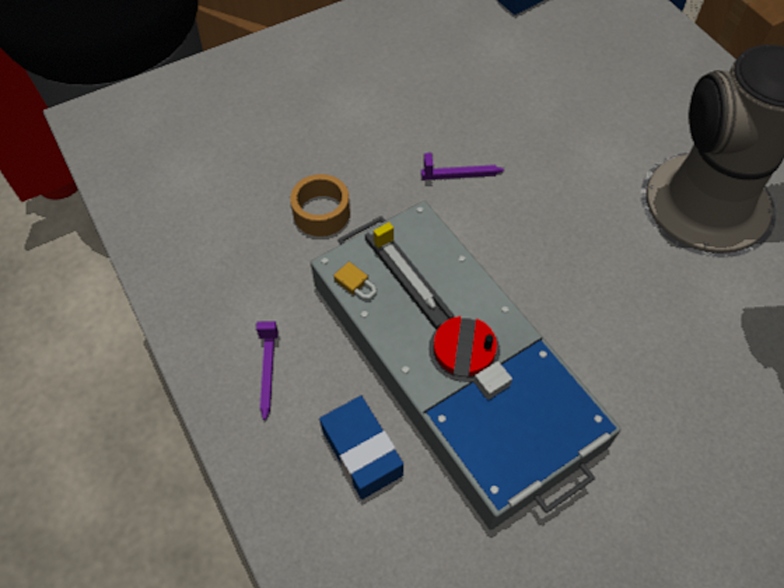

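View pics/top0.png

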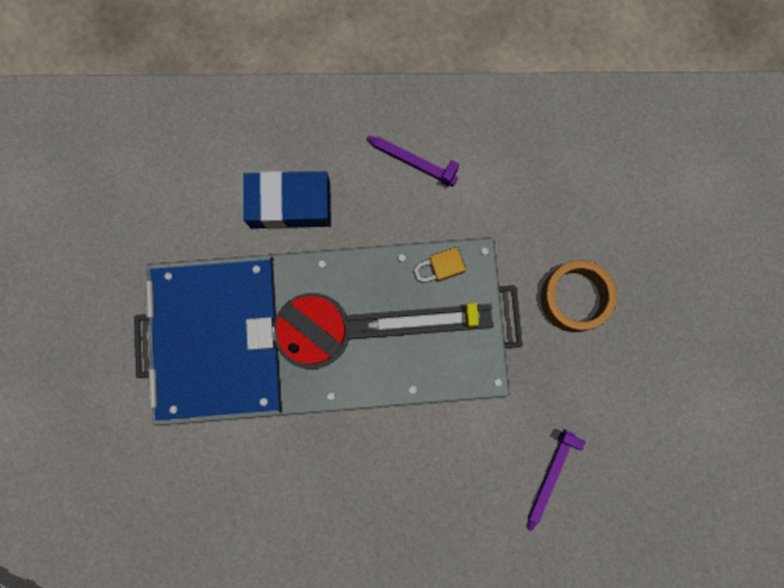

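The steel bolt with the yellow lug sits in the channel: in the top view the lug is at (473,315) and the disc at (310,330). The two purple look-alikes lie on the bench at (415,160) and (555,480), and I will leave them alone. The stud is at (293,348). I'll confirm this in an enlarged crop.

```bash
cat > h.py <<'E'
import numpy as np,cv2
from cell import manip
def ray(n,px,z):
    c=manip.camera_info(n);R=cv2.Rodrigues(np.array(c["rvec"],float))[0];t=np.array(c["tvec"],float).ravel()
    K=np.array(c["mtx"],float);C=-R.T@t
    d=R.T@np.linalg.inv(K)@np.array([px[0],px[1],1.]);return (C+d*(z-C[2])/d[2])
E
python3 - <<'E'
from h import *
im=manip.get_image("top")
x0,y0=180,205  # native px; 4.4x
c=cv2.resize(im[y0:y0+65,x0:x0+180],None,fx=4.4,fy=4.4,interpolation=cv2.INTER_CUBIC)
cv2.imwrite("pics/crop.png",c[:,:,::-1])
s=lambda u,v:((u+.5)/1.4-.5,(v+.5)/1.4-.5)
for n,u,v,z in[("c1",148,264,.075),("c2",493,238,.075),("c3",508,396,.075),("c4",154,423,.075),("disc",310,330,.095),("stud",293,348,.121),("lug",473,315,.128),("chanend",492,316,.09)]:
    print(n,ray("top",s(u,v),z).round(4))
E
```

```text
c1 [0.6449 0.2878 0.075 ]
c2 [ 0.6774 -0.1867  0.075 ]
c3 [ 0.4608 -0.2009  0.075 ]
c4 [0.4303 0.2719 0.075 ]
disc [0.5506 0.0634 0.095 ]
stud [0.5255 0.0822 0.121 ]
lug [ 0.5654 -0.1504  0.128 ]
chanend [ 0.5675 -0.1802  0.09  ]
```

View pics/crop.png

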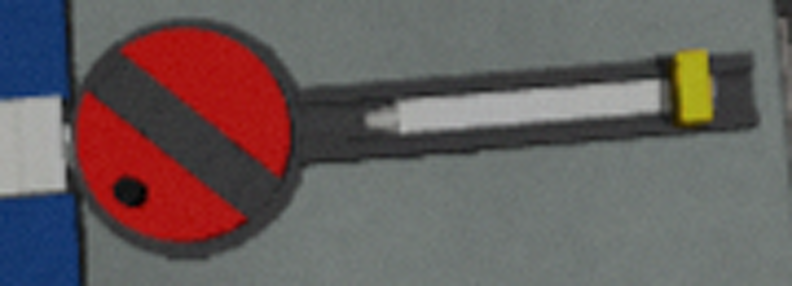

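The crop confirms the pieces: disc centre about (186,130), stud (130,190), slot from (107,72) to (262,198), lug (693,82), and bolt nose at (368,119). That puts the disc at about 2.4 rad, so I turn it CCW to pi by pushing the stud towards -y. First I move to a hover point beyond the stud.

>>> jog_arm(
  plan=[-0.455, -0.267, 0, 0.384, -0.455, -0.267, 0, 0.384, -0.455, -0.267, 0, 0.384, -0.455, -0.267, 0, 0.384, -0.455, -0.267, 0, 0.384, -0.455, -0.267, 0, 0.384, -0.455, -0.267, 0, 0.384, -0.455, -0.267, 0, 0.384, -0.455, -0.267, 0, 0.384, -0.455, -0.267, 0, 0.384, -0.455, -0.267, 0, 0.384, -0.455, -0.267, 0, 0.384, -0.455, -0.267, 0, 0.384],
  jaw=1,
)

```text
clock: 1.78
position: [0.5101, 0.1145, 0.1878]
ee_rot: [[-0.069, 0.998, 0.0], [0.998, 0.069, 0.0], [0.0, 0.0, -1.0]]
ft_force: [-0.3, -0.9, -0.3]
grip_width: 0.0007
grasp_force: 0.0
```

>>> jog_arm(
  plan=[0, 0, 0.05, 0, 0, 0, 0.084, 0, 0, 0, 0.084, 0, -0.008, 0, 0.084, 0, -0.014, 0, 0.084, 0, -0.02, 0, 0.084, 0, -0.026, 0, 0.084, 0, -0.031, 0, 0.084, 0, -0.036, 0, 0.084, 0, -0.036, 0, 0.084, 0, -0.036, 0, 0.084, 0],
)

```text
clock: 3.15
position: [0.513, 0.0778, 0.1035]
ee_rot: [[-0.068, 0.998, -0.0], [0.998, 0.068, 0.0], [0.0, -0.0, -1.0]]
ft_force: [0.3, 0.1, -0.6]
grip_width: 0.0003
grasp_force: 0.0
```

Run:
```python
from h import *
a=cv2.resize(manip.get_image("wrist"),(784,588),interpolation=cv2.INTER_CUBIC)
cv2.imwrite("pics/w1.png",a[:,:,::-1])
print(manip.get_obs()["ft_force"])
```

```text
[ 1.03091817 -0.64382826  0.63785953]
```

View pics/w1.png

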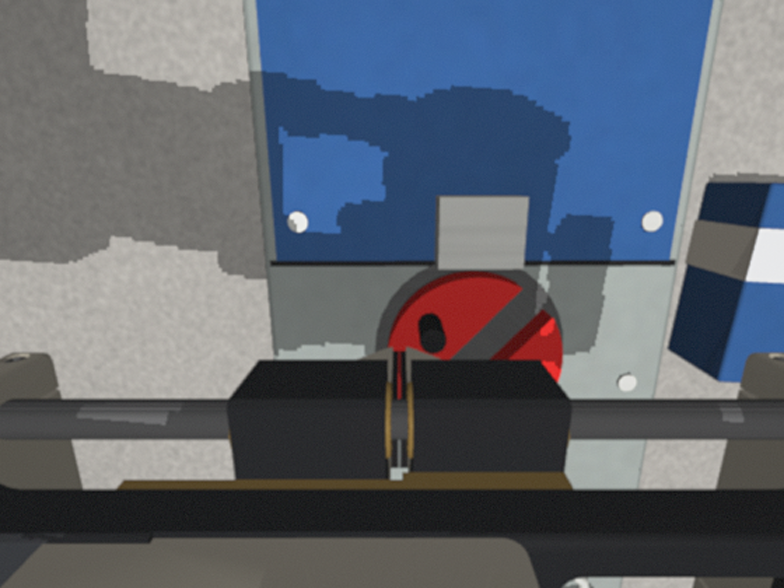

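The image shows the stud at (430,330), unmoved. The fingertips are narrower than the 38 mm I assumed and passed beside it. I'll back off, shift in x and follow the stud's arc.

>>> jog_arm(
  plan=[0.02, 0, 0, 0, 0.036, 0, 0, 0, 0.036, 0.012, 0, 0, 0.036, 0.012, 0, 0, 0.026, 0.012, 0, 0, 0.021, 0.012, 0, 0, 0.016, 0.009, 0, 0, 0.012, 0.0075, 0, 0, 0.008, 0.006, 0, 0, 0.004, 0.005, 0, 0, 0, 0.005, 0, 0, 0, 0.005, 0, 0, 0, 0.005, 0, 0],
)

```text
clock: 4.82
position: [0.518, 0.0782, 0.1035]
ee_rot: [[-0.068, 0.998, 0.0], [0.998, 0.068, 0.0], [0.0, 0.0, -1.0]]
ft_force: [-0.4, 0.4, 0.5]
grip_width: 0.0003
grasp_force: 0.0
```

Run:
```python
from h import *
a=manip.get_image("wrist")
b=cv2.resize(manip.get_image("top")[205:270,180:360],(560,202),interpolation=cv2.INTER_CUBIC)
cv2.imwrite("pics/w2.png",np.vstack([a[:390],b])[:,:,::-1])
```

```text
(no output)
```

View pics/w2.png

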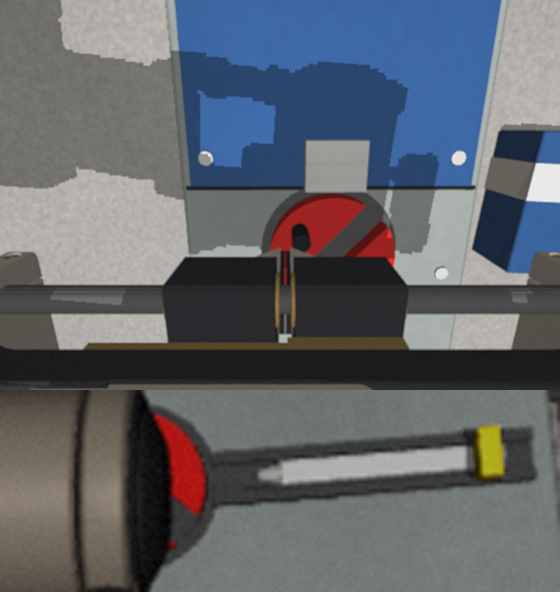

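Run:
```python
from h import *
c=manip.camera_info("wrist")
o=manip.get_obs();A=np.array([.5508,.0642,.095])
P=lambda p:cv2.projectPoints(np.array([p],float),np.array(c["rvec"],float),np.array(c["tvec"],float),np.array(c["mtx"],float),None)[0].ravel().round(1)
print("tcp",P(o["position"]),"axis",P(A))
x=np.array([.9977,.068,0]);y=np.array([-.068,.9977,0])
for th in(2.2,2.4,2.6,2.8,3.14):
  b=A+.032*(np.cos(th)*x+np.sin(th)*y);print(th,P(b),P(b+[0,0,.026]))
print("keeper",P(A+.05*y+[0,0,.004]),P(A+.083*y+[0,0,.004]))
R=cv2.Rodrigues(np.array(c["rvec"],float))[0];print(-R.T@np.array(c["tvec"]).ravel(),R[2])
```

```text
tcp [286.9 242.9] axis [331.2 260. ]
2.2 [305.6 225.5] [308.3 238.3]
2.4 [298.6 231.3] [300.5 244.8]
2.6 [293.1 238.2] [294.2 252.5]
2.8 [289.1 245.9] [289.7 261.1]
3.14 [286.5 259.9] [286.7 276.6]
keeper [335.2 192.4] [337.6 141. ]
[0.51121766 0.15265061 0.30045138] [ 0.01971875 -0.2724072  -0.96197998]
```

Run:
```python
from h import *
a=manip.get_image("wrist")[180:300,210:370]
s=manip.get_image("scene")[130:310,230:410]
cv2.imwrite("pics/w3.png",np.hstack([cv2.resize(a,(400,300),interpolation=cv2.INTER_CUBIC),cv2.resize(s,(400,400),interpolation=cv2.INTER_CUBIC)[50:350]])[:,:,::-1])
```

```text
(no output)
```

View pics/w3.png

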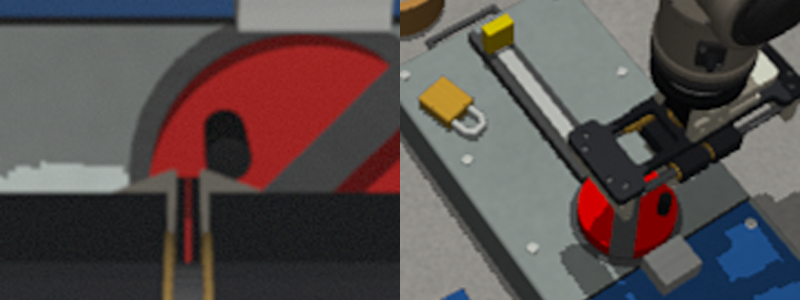

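Run:
```python
from h import *
o=manip.get_obs();print(o["position"],o["joint_pos"],o["grip_width"])
A=np.array([.5508,.0642,.095])
x=np.array([.9977,.068,0]);y=np.array([-.068,.9977,0])
def crop(n,p):
  c=manip.camera_info(n)
  q=cv2.projectPoints(np.array([p],float),np.array(c["rvec"],float),np.array(c["tvec"],float),np.array(c["mtx"],float),None)[0].ravel()
  return (((q-[230,130])*2.222)+[400,-50] if n=="scene" else (q-[210,180])*2.5).round(0)
st=A+.032*(np.cos(2.4)*x+np.sin(2.4)*y)
for nm,p in[("tcp",o["position"]),("tcp+30",o["position"]+np.array([0,0,.03])),("tcp+60",o["position"]+np.array([0,0,.06])),("axis",A),("studb",st),("studt",st+[0,0,.026]),("keep",A+.05*y)]:
  print(nm,crop("scene",p),crop("wrist",p))
```

```text
[0.51797538 0.07822426 0.10349909] [ 1.98170853e-01  2.42597067e+01  9.45396782e+01  5.90246774e-03
  6.11987081e+01 -3.69085068e+00] 0.0005843305763534472
tcp [668. 197.] [192. 157.]
tcp+30 [671. 181.] [193. 203.]
tcp+60 [675. 164.] [195. 266.]
axis [628. 205.] [303. 200.]
studb [663. 210.] [222. 128.]
studt [666. 197.] [226. 162.]
keep [661. 247.] [311.  28.]
```

>>> jog_arm(
  plan=[0, 0, -0.04, 0, 0, 0, -0.04, 0, 0.026, 0.009, -0.04, 0, 0.026, 0.009, -0.02, 0, 0.026, 0.009, 0.003, 0, 0.026, 0.009, 0.003, 0, 0.022, 0.009, 0.003, 0, 0.018, 0.009, 0.003, 0, 0.014, 0.008, 0.003, 0, 0.01, 0.007, 0.003, 0, 0.01, 0.007, 0.003, 0],
)

```text
clock: 6.4
position: [0.5243, 0.0882, 0.1007]
ee_rot: [[-0.067, 0.998, 0.0], [0.998, 0.067, 0.0], [0.0, 0.0, -1.0]]
ft_force: [-0.5, -0.3, 0.6]
grip_width: 0.0004
grasp_force: 0.0
```

Run:
```python
from h import *
a=manip.get_image("wrist")[180:300,210:370]
cv2.imwrite("pics/w4.png",cv2.resize(a,(640,480),interpolation=cv2.INTER_CUBIC)[:,:,::-1])
o=manip.get_obs();print(o["ft_force"],o["position"])
c=manip.camera_info("wrist")
for p in(o["position"],o["position"]+.0095*o["ee_rot"][:,0]):
  q=cv2.projectPoints(np.array([p],float),np.array(c["rvec"],float),np.array(c["tvec"],float),np.array(c["mtx"],float),None)[0].ravel()
  print((q-[210,180])*4)
```

```text
[-0.4602599   0.78088166  0.63162679] [0.52427455 0.08835939 0.10063129]
[307.55804363 251.5170714 ]
[307.74206368 198.04362321]
```

View pics/w4.png

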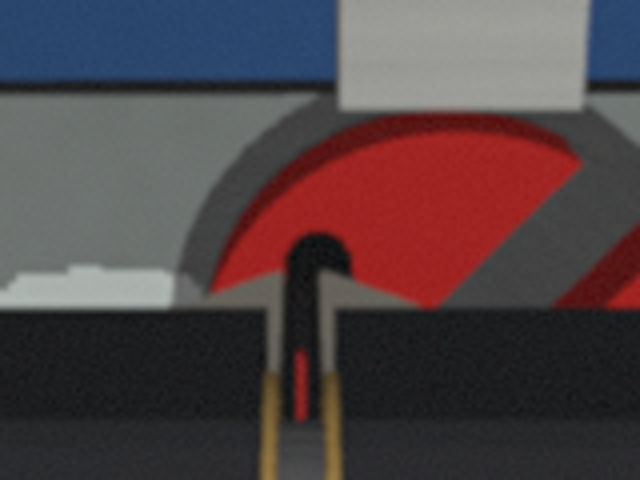

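The image shows the fingertips above the stud, with the TCP projected right on it, and no contact force. So the shut fingers end higher than the stated TCP. I'll back off and find the true tip height by force.

>>> jog_arm(
  plan=[0.018, 0, 0, 0, 0.018, 0, 0, 0, 0.018, 0, 0.004, 0, 0.018, 0, 0.006, 0, 0.018, 0, 0.007, 0, 0.018, 0, 0.007, 0],
)

```text
clock: 7.2
position: [0.523, 0.1063, 0.0934]
ee_rot: [[-0.067, 0.998, -0.0], [0.998, 0.067, 0.0], [0.0, -0.0, -1.0]]
ft_force: [0.3, 0.1, -0.8]
grip_width: 0.0005
grasp_force: 0.0
```

>>> jog_arm(
  plan=[0, 0, 0.002, 0, 0, 0, 0.004, 0, 0, 0, 0.004, 0],
)

```text
clock: 7.58
position: [0.5229, 0.1065, 0.0893]
ee_rot: [[-0.068, 0.998, -0.0], [0.998, 0.068, 0.0], [0.0, -0.0, -1.0]]
ft_force: [-0.1, 0.1, 0.9]
grip_width: 0.0004
grasp_force: 0.0
```

>>> jog_arm(
  plan=[0, 0, 0.002, 0, 0, 0, 0.003, 0, 0, 0, 0.003, 0],
)

```text
clock: 7.95
position: [0.523, 0.1065, 0.0864]
ee_rot: [[-0.068, 0.998, -0.0], [0.998, 0.068, 0.0], [0.0, -0.0, -1.0]]
ft_force: [-1.3, -0.2, 0.3]
grip_width: -0.0
grasp_force: 0.0
```

>>> jog_arm(
  plan=[0, 0, 0.003, 0, 0, 0, 0.006, 0, -0.005, 0, 0.006, 0, -0.01, 0, 0.006, 0, -0.014, -0.002, 0.006, 0, -0.018, -0.004, 0.006, 0, -0.022, -0.005, 0.006, 0, -0.022, -0.005, 0.006, 0],
)

```text
clock: 8.95
position: [0.5192, 0.0845, 0.0817]
ee_rot: [[-0.067, 0.998, 0.0], [0.998, 0.067, 0.001], [0.001, 0.0, -1.0]]
ft_force: [-4.4, 3.9, 10.0]
grip_width: 0.0003
grasp_force: 4.9
```

Run:
```python
from h import *
a=manip.get_image("wrist")[180:300,210:370]
cv2.imwrite("pics/w5.png",cv2.resize(a,(640,480),interpolation=cv2.INTER_CUBIC)[:,:,::-1])
o=manip.get_obs();print(o["ft_force"],o["position"])
c=manip.camera_info("wrist")
for p in(o["position"],o["position"]+[0,0,.02],np.array([.5508,.0642,.095])):
  q=cv2.projectPoints(np.array([p],float),np.array(c["rvec"],float),np.array(c["tvec"],float),np.array(c["mtx"],float),None)[0].ravel()
  print((q-[210,180])*4)
```

```text
[-4.40479452  2.12984665  9.30504761] [0.51917513 0.0845323  0.08170963]
[307.73687126 251.30564151]
[308.72008752 297.61172747]
[492.59498446 409.07369292]
```

View pics/w5.png

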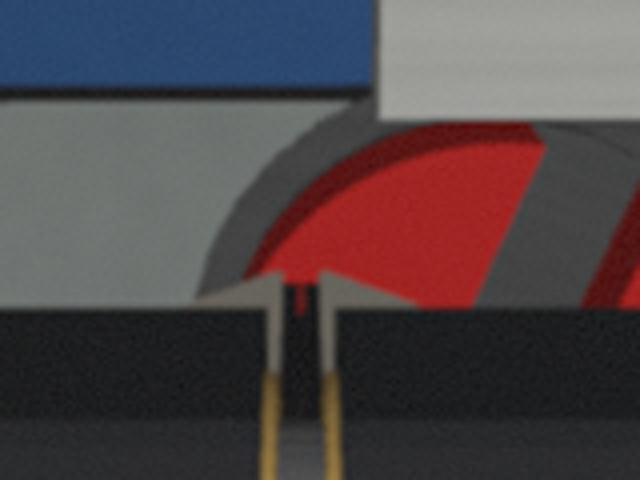

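>>> jog_arm(
  plan=[0, 0, -0.002, 0, -0.003, 0, -0.002, 0, -0.006, -0.001, -0.002, 0, -0.009, -0.002, -0.002, 0, -0.011, -0.002, -0.002, 0, -0.011, -0.002, -0.002, 0],
)

```text
clock: 9.75
position: [0.5183, 0.0729, 0.0825]
ee_rot: [[-0.067, 0.998, -0.0], [0.998, 0.067, 0.0], [0.0, -0.0, -1.0]]
ft_force: [0.2, -0.4, -0.1]
grip_width: 0.0004
grasp_force: 0.0
```

```bash
cat > ang.py <<'E'
from h import *
# disc angle from slot: grey-vs-red at radius 38 on disc top, projected into a camera
def angle(n,A=np.array([.5508,.0642,.095])):
    im=manip.get_image(n).astype(int);c=manip.camera_info(n)
    x=np.array([.9977,.068,0]);y=np.array([-.068,.9977,0]);out=[]
    for r in(.036,.040):
        t=np.radians(np.arange(0,360,.5))
        P=A+r*(np.cos(t)[:,None]*x+np.sin(t)[:,None]*y)
        q=cv2.projectPoints(P,np.array(c["rvec"],float),np.array(c["tvec"],float),np.array(c["mtx"],float),None)[0].reshape(-1,2)
        v=np.array([cv2.getRectSubPix(im.astype(np.float32),(1,1),(float(a),float(b)))[0,0] for a,b in q])
        red=v[:,0]>2*v[:,1]+20
        e=np.flatnonzero(red[1:]!=red[:-1]);out.append(list(np.degrees(t[e]).round(1)))
    return out
E
python3 -c "
from ang import *
print(angle('wrist'));o=manip.get_obs();print(o['ft_force'])"
```

```text
[[np.float64(59.0), np.float64(86.0), np.float64(152.0), np.float64(199.5), np.float64(200.0)], [np.float64(60.0), np.float64(84.0), np.float64(161.0), np.float64(353.0)]]
[-0.47914365  0.63715519 -0.68921387]
```

>>> jog_arm(
  plan=[0.012, 0, -0.005, 0, 0.026, 0, -0.005, 0, 0.026, 0, 0, 0, 0.026, 0, 0.004, 0, 0.026, 0, 0.006, 0, 0.026, 0, 0.006, 0],
)

```text
clock: 10.55
position: [0.5164, 0.0988, 0.0763]
ee_rot: [[-0.067, 0.998, -0.0], [0.998, 0.067, -0.0], [0.0, -0.0, -1.0]]
ft_force: [0.3, 0.3, 0.4]
grip_width: 0.0004
grasp_force: 0.0
```

>>> jog_arm(
  plan=[0, 0, 0.002, 0, 0, 0, 0.004, 0, 0, 0, 0.006, 0, 0, 0, 0.006, 0],
)

```text
clock: 11.05
position: [0.5164, 0.0991, 0.0703]
ee_rot: [[-0.068, 0.998, -0.0], [0.998, 0.068, 0.0], [0.0, -0.0, -1.0]]
ft_force: [-0.0, 0.0, -0.1]
grip_width: 0.0004
grasp_force: 0.0
```

>>> jog_arm(
  plan=[-0.006, 0, 0, 0, -0.011, 0, 0, 0, -0.014, 0, 0, 0, -0.017, 0, 0, 0, -0.02, 0, 0, 0, -0.02, 0, 0, 0],
)

```text
clock: 11.8
position: [0.5177, 0.0789, 0.0704]
ee_rot: [[-0.067, 0.998, -0.0], [0.998, 0.067, 0.0], [0.0, -0.0, -1.0]]
ft_force: [-0.8, 1.8, -1.8]
grip_width: 0.0005
grasp_force: 0.8
```

```bash
python3 -c "
from ang import *
for l in angle('wrist'):print(*l)
o=manip.get_obs();print(o['ft_force'],o['grasp_force'])"
```

```text
10.5 75.0 105.0 140.0 154.5 159.5
1.0 76.0 103.0 148.0 213.0 215.5
[0.15380312 1.24284617 0.24760829] 0.6233983486890793
```

>>> jog_arm(
  plan=[0.015, 0, 0, 0, 0.015, 0, -0.05, 0, 0.015, 0, -0.09, 0, -0.264, 0.032, -0.09, 0, -0.264, 0.032, -0.09, 0, -0.264, 0.032, -0.09, 0, -0.264, 0.032, -0.09, 0, -0.264, 0.032, -0.09, 0, -0.264, 0.032, -0.09, 0, -0.264, 0.032, -0.09, 0],
)

```text
clock: 13.1
position: [0.5678, -0.1811, 0.1605]
ee_rot: [[-0.068, 0.998, 0.0], [0.998, 0.068, 0.0], [0.0, 0.0, -1.0]]
ft_force: [-0.0, 0.2, -0.1]
grip_width: 0.0005
grasp_force: 0.0
```

Run:
```python
from ang import *
for l in angle('wrist')+angle('top'):print(*l)
w=manip.get_image("wrist");t=manip.get_image("top")[195:275,180:370]
cv2.imwrite("pics/p9.png",np.vstack([w[:350],cv2.resize(t,(560,236),interpolation=cv2.INTER_CUBIC)])[:,:,::-1])
c=manip.camera_info("wrist");o=manip.get_obs();print(o["position"])
for p in([.5654,-.1504,.128],o["position"]+[0,0,.038]):
  print(cv2.projectPoints(np.array([p],float),np.array(c["rvec"],float),np.array(c["tvec"],float),np.array(c["mtx"],float),None)[0].ravel())
```

```text
71.0 103.5 252.5 285.0
72.5 101.5 254.0 283.5
[ 0.5678437  -0.18081057  0.16079426]
[286.29456591 189.11689287]
[287.47804389 267.1449098 ]
```

View pics/p9.png

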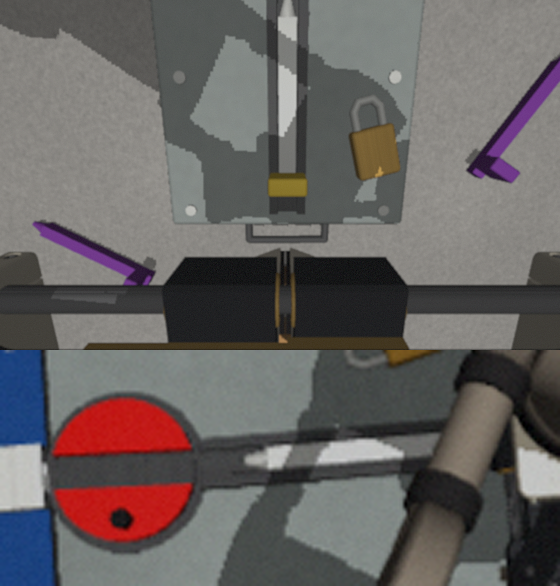

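The slot is within about 0.035 rad of the bolt line. The lug, at (287,187), lines up with the fingers at column 286. I'll descend behind it and push.

>>> jog_arm(
  plan=[0, 0, 0.05, 0, 0, 0, 0.08, 0, 0, 0, 0.088, 0, 0.006, 0, 0.088, 0, 0.012, 0, 0.088, 0, 0.018, 0, 0.088, 0, 0.026, 0, 0.088, 0, 0.034, 0, 0.088, 0, 0.042, 0, 0.088, 0, 0.05, 0, 0.088, 0],
)

```text
clock: 14.55
position: [0.5642, -0.1317, 0.0725]
ee_rot: [[-0.068, 0.998, -0.0], [0.998, 0.068, -0.0], [0.0, -0.0, -1.0]]
ft_force: [-0.2, -2.8, 2.1]
grip_width: 0.0006
grasp_force: 1.2
```

```bash
cat > lug.py <<'E'
from h import *
im=manip.get_image("scene");h=cv2.cvtColor(im,cv2.COLOR_RGB2HSV)
m=cv2.inRange(h,(26,150,60),(34,255,255));k,_,s,c=cv2.connectedComponentsWithStats(m)
for i in range(1,k):
  if s[i,4]>15:
    p=ray("scene",c[i],.115)-np.array([.5508,.0642,0]);print(s[i,4],c[i].round(1),"chest x,y",(p[0]*.9977+p[1]*.068).round(4),(-p[0]*.068+p[1]*.9977+.08).round(4))
o=manip.get_obs();p=o["position"]-[.5508,.0642,0];print("tool y",-p[0]*.068+p[1]*.9977+.08,o["ft_force"])
E
python3 lug.py
```

```text
tool y -0.11528604112088454 [-0.6453964  -0.00873339  0.99853932]
```

>>> jog_arm(
  plan=[0.006, 0, 0, 0, 0.014, 0, 0, 0, 0.022, 0, 0, 0, 0.03, 0, 0, 0, 0.038, 0, 0, 0, 0.046, 0, 0, 0, 0.054, 0, 0, 0, 0.062, 0, 0, 0, 0.07, 0, 0, 0, 0.078, 0, 0, 0, 0.086, 0, 0, 0, 0.094, 0, 0, 0],
)

```text
clock: 16.1
position: [0.558, -0.038, 0.0726]
ee_rot: [[-0.068, 0.998, 0.0], [0.998, 0.068, -0.0], [-0.0, 0.0, -1.0]]
ft_force: [0.1, -1.7, 1.5]
grip_width: 0.0005
grasp_force: 0.9
```

```bash
sed -i 's/(26,150,60),(34/(22,120,40),(36/' lug.py; python3 lug.py
```

```text
199 [308.3 210.3] chest x,y 0.0017 -0.0041
tool y -0.021515152685152264 [ 0.272878   -0.50706901 -0.37710712]
```

>>> jog_arm(
  plan=[0.005, 0, 0, 0, 0.01, 0, 0, 0, 0.014, 0, 0, 0, 0.017, 0, 0, 0, 0.019, 0, 0, 0, 0.021, 0, 0, 0],
)

```text
clock: 16.9
position: [0.5566, -0.0175, 0.0725]
ee_rot: [[-0.067, 0.998, 0.0], [0.998, 0.067, 0.0], [-0.0, 0.0, -1.0]]
ft_force: [0.1, -2.2, 2.3]
grip_width: 0.0005
grasp_force: 1.2
```

>>> jog_arm(
  plan=[0.001, 0, 0, 0, 0.002, 0, 0, 0, 0.003, 0, 0, 0, 0.003, 0, 0, 0],
)

```text
clock: 17.4
position: [0.5566, -0.0158, 0.0726]
ee_rot: [[-0.068, 0.998, 0.0], [0.998, 0.068, -0.002], [-0.002, 0.0, -1.0]]
ft_force: [1.2, -7.8, 1.5]
grip_width: 0.0006
grasp_force: 3.7
```

>>> jog_arm(
  plan=[0.002, 0, 0, 0, 0.002, 0, 0, 0, 0.002, 0, 0, 0],
)

```text
clock: 17.77
position: [0.5569, -0.0156, 0.0729]
ee_rot: [[-0.067, 0.998, 0.002], [0.998, 0.067, -0.004], [-0.005, 0.001, -1.0]]
ft_force: [0.8, -14.2, 1.9]
grip_width: 0.0007
grasp_force: 7.0
```

```bash
python3 lug.py
```

```text
197 [314.5 218.2] chest x,y 0.0017 0.0181
tool y -4.5740745203262656e-05 [  0.3805162  -13.07440668   2.05057078]
```

The bolt is firmly stopped with its nose at y ≈ 155, which fits the keeper's end wall. I'll back off and rise clear.

>>> jog_arm(
  plan=[-0.005, 0, 0, 0, -0.02, 0, 0, 0, -0.04, 0, 0, 0, -0.04, 0, -0.05, 0, -0.04, 0, -0.1, 0, -0.1, 0, -0.13, 0, -0.16, 0, -0.13, 0, -0.2, 0, -0.13, 0, -0.2, 0, -0.13, 0, -0.2, 0, -0.13, 0, -0.2, 0, -0.13, 0],
)

```text
clock: 19.2
position: [0.5697, -0.211, 0.2025]
ee_rot: [[-0.069, 0.998, -0.0], [0.998, 0.069, 0.001], [0.001, -0.0, -1.0]]
ft_force: [0.0, 0.1, -0.5]
grip_width: 0.0007
grasp_force: 0.0
```

```bash
python3 lug.py
python3 - <<'E'
from ang import *
for l in angle('top'):print(*l)
t=manip.get_image("top")[175:285,160:380]
cv2.imwrite("pics/p10.png",cv2.resize(t,(792,396),interpolation=cv2.INTER_CUBIC)[:,:,::-1])
E
```

```text
193 [314.5 218.2] chest x,y 0.0018 0.0181
tool y -0.19581452123499848 [0.09564793 0.2439966  0.26572162]
70.5 104.0 252.5 285.5
72.0 102.0 254.0 284.0
```

View pics/p10.png

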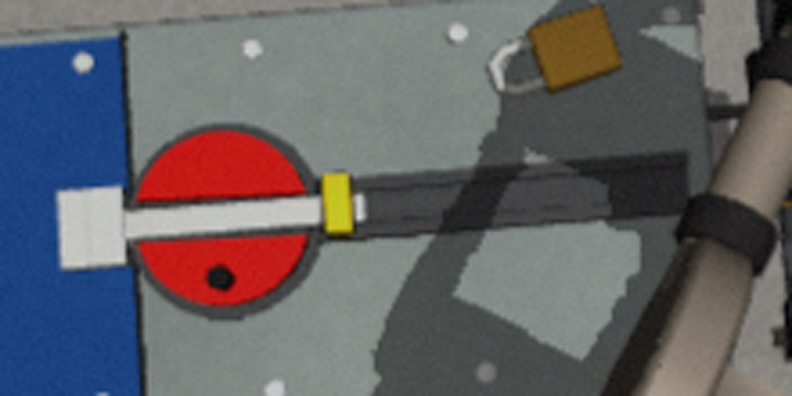

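The bolt runs through the slot at (225,215) into the keeper at (95,228). The lug is at (337,203), the padlock hasn't moved, and the arm is clear. Handing in.

```bash
python3 -c "
from cell import manip
print(manip.hand_in())"
```

```text
the job is handed in; nothing more can be done
None
```

The chest is locked and the job is handed in, with no verdict shown: the slot lines up to about 0.04 rad, the bolt is stopped hard with its nose at y ≈ 155 mm (consistent with the keeper's end wall), the padlock is where it was (tape roll and carton never approached, not re-measured), and the arm is clear at about 19 s of the 54 s limit.

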